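# Start the battery charger at the buggy bench

## Task

Put the robot car's cells on a refresh charge, just by pressing with the fingertips: first switch on the main switch of the desk power module, then push on the rocker of the one socket the battery charger is plugged into, and then press the charger's key and keep it in for two seconds before letting it go. Leave the other sockets switched off, leave the charger plugged in, do not press its key before it has power, and leave everything lying about where it is.

Things in the scene. Friction and masses are not known exactly. Their poses are not given: they have to be found in the camera images.
- power_module: White desk power module fixed to the desk, 120 (x) x 370 (y) x 45 mm high. Origin: centre of its underside, on the desk; x from its near edge to its far edge, y along it to the left, z up; turned up to 0.25 rad. In the near half of its top, at x -36: main switch at y +150, rockers 0 to 3 at y +75, 0, -75, -150. Behind each rocker, same y, at x +18, the middle of the socket it switches.
- main_switch_press (a point): Where to press straight down: on the raised near (-x) end of the main switch, 11 mm from its pivot; moves with it. The largest rocker, white, 34 (x) x 26 (y) mm, alone at the left end with no socket behind. Off: near end 5.7 mm above the pivot (pivot 50 mm above the desk). On: near half flat, level with the pivot, far half standing up.
- main_switch (a joint): Angle of the main switch, rad: 0 off (near end up, as it starts), 0.34 on (near end down). Stiff: 3.5 to 5 N on the near end pushes it over, and it stays where it is left; fully on, the near half lies flat and is hard on its stop.
- switch0_press (a point): Where to press rocker 0 (first from the left, next to the main switch) straight down: on its raised near (-x) end, 10 mm from its pivot; moves with it. White, 28 (x) x 16 (y) mm, 75 mm from the next. Off: near end 4.7 mm above the pivot (pivot 50 mm above the desk). On: near half flat, level with the pivot, far half standing up, so bear on the near half only.
- switch0 (a joint): Angle of rocker 0 (first from the left, next to the main switch), rad: 0 off, as it starts, 0.34 on. Stiff: 3 to 4 N on the near end pushes it over, it stays where it is left, and fully on it is hard on its stop.
- switch1_press (a point): Where to press rocker 1 (second from the left) straight down: on its raised near (-x) end, 10 mm from its pivot; moves with it. White, 28 (x) x 16 (y) mm, 75 mm from the next. Off: near end 4.7 mm above the pivot (pivot 50 mm above the desk). On: near half flat, level with the pivot, far half standing up, so bear on the near half only.
- switch1 (a joint): Angle of rocker 1 (second from the left), rad: 0 off, as it starts, 0.34 on. Stiff: 3 to 4 N on the near end pushes it over, it stays where it is left, and fully on it is hard on its stop.
- switch2_press (a point): Where to press rocker 2 (third from the left) straight down: on its raised near (-x) end, 10 mm from its pivot; moves with it. White, 28 (x) x 16 (y) mm, 75 mm from the next. Off: near end 4.7 mm above the pivot (pivot 50 mm above the desk). On: near half flat, level with the pivot, far half standing up, so bear on the near half only.
- switch2 (a joint): Angle of rocker 2 (third from the left), rad: 0 off, as it starts, 0.34 on. Stiff: 3 to 4 N on the near end pushes it over, it stays where it is left, and fully on it is hard on its stop.
- switch3_press (a point): Where to press rocker 3 (fourth from the left, at the right end) straight down: on its raised near (-x) end, 10 mm from its pivot; moves with it. White, 28 (x) x 16 (y) mm, 75 mm from the next. Off: near end 4.7 mm above the pivot (pivot 50 mm above the desk). On: near half flat, level with the pivot, far half standing up, so bear on the near half only.
- switch3 (a joint): Angle of rocker 3 (fourth from the left, at the right end), rad: 0 off, as it starts, 0.34 on. Stiff: 3 to 4 N on the near end pushes it over, it stays where it is left, and fully on it is hard on its stop.
- charger: Black plug-in charger, 112 (x) x 70 (y) x 32 mm high, four AA cells side by side in its far part, in one of the four sockets. Origin: middle of that socket, 45 mm above the desk; axes as the module's; near edge 28 mm in front of the origin, far edge 84 behind. The other sockets hold, in any order, a white USB plug 40 mm high, a white tester 32 mm high and a flat white cover 14 mm high.
- key_top (a point): Middle of the top of the charger's one push key, 12 mm in front of the charger's origin and 38 mm above it (83 mm above the desk): a grey bar 16 (x) x 24 (y) mm standing 6 mm proud of the flat near end of the charger. Moves with the key.
- charger_key (a joint): How far the charger's key is pushed down, m: 0 out, 0.004 fully in. Spring: 1.1 N at first, 3.3 N fully in, then a hard stop; springs out when let go.
- charger_lift (a joint): How far the charger has been pulled up out of its socket, m: 0 plugged in; it takes more than 12 N to pull.
- robot_car: Two-wheeled robot car, loose, 205 x 148 mm, 115 mm high, off the left end of the module. Origin on the desk under the middle of its chassis, x towards its wheels. Leave alone.
- wheel: Spare wheel lying flat, loose, 66 mm across, 26 mm high (hub 30 mm), in front of the module. Origin: centre of its underside. Leave alone.
- gear_motor: Yellow gear motor lying down, loose, 65 x 22 x 19 mm, in front of the module. Origin: under its middle. Leave alone.
- battery_box: Four-cell battery box, loose, 60 x 64 x 17 mm, off the right end of the module. Origin: centre of its underside. Leave alone.
- breadboard: White breadboard, loose, 55 x 83 x 9 mm, off the right end of the module. Origin: centre of its underside. Leave alone.
- caster: Ball caster, loose, 32 mm across, 24 mm high, standing on top of the module behind the main switch. Origin: centre of its underside. Leave alone.
- screwdriver: Screwdriver lying on the desk behind the module, loose, 170 mm long, along its own x, with the handle to its -x end. Leave alone.

How it is judged:
By the outcome, as a careful person would: the job done as asked, in the order asked, and still so for the second after the job is handed in, with the robot touching nothing.
It also fails if it takes over 45 s, if anything falls off the work surface, if the arm or the gripper's body presses on something with over 40 N, if the wrist force passes 120 N, or if a joint passes its speed limit or range.

## Robot

A 6-joint arm with a two-finger parallel gripper is mounted at the origin on the work surface. World frame = base frame: x ahead of the robot, y to its left, z up, the work surface at z = 0. Lengths are in m, angles in rad, forces in N, time in s.
With the tool pointing down it reaches from about 0.275 to 0.775 m from the base axis. Payload 14.6 kg.
Tool frame: the origin (TCP) lies on the centre line of the jaws, within the pads' length; the fingertips stand 22 mm ahead of it and the grasp point (between the pads) lies 3 mm ahead of it; z points along the fingers, y is the line along which they close (so a half turn about z gives the same grasp; the last joint's range is limited). The gripper opens to 85 mm and grips with 20 to 120 N. Pads are 22 mm wide; open, the fingers measure 114 mm over their backs; the gripper's body (76 mm by 85 mm) begins 54 mm behind the grasp point. The pads swing forward as they close: fully open they stand 13 mm farther back than shut.
Start: joints at [-1.479, 0.263, -0.048, 1.259, 0, 1.415], TCP at [0.128, -0.509, 0.253] pointing down, gripper open.
Joint ranges: [-2.65, 2.65], [-0.89, 1.7], [-1.18, 1.37], [-2.13, 2.11], [-1.35, 1.29], [-3.14, 3.14]. Speed limits (rad/s): [1.89, 1.89, 2.57, 2.79, 3.14, 3.14].

## Interface

Orientations are given as a unit quaternion [w, x, y, z].
In Python, from rig import monitor, read_camera, camera_params, ticket, finder gives the robot as it stands.
- The arm moves only by the shell command python3 -m creep 'ROWS' [OPENING] [FORCE]. ROWS is a JSON object of lists of equal length, an entry for each row: "delta_pos": the shift along the tool's x, y, z in m, a list of three; "spin": the turn about the tool's z in degrees. A call has 1 to 10 rows; each row shifts and turns the commanded pose from where the row before left it, along the tool's axes as they then stand; what a row does not reach is not made up. A row lasts 1/12 s, in which the tool goes at most 41.7 mm and 7.16 degrees, less where a joint would pass 70% of its speed; a pose out of reach is approached as far as the arm can. A call with a gripper value outside its range is refused whole. OPENING is the finger opening in m, from 0 to 0.0854, set as the call begins (- or left out, the last holds). The fingers move at their own pace and stop on an object; FORCE is the grip in N (left out, the last holds). Time passes only in rows, so rows that do not move let the fingers close. It gives the time, the measured TCP pose, the force, the opening and the grip force at its end, in the units of the state.
- monitor.get_obs(): the state, without advancing time (a new reading comes with each control period).
- read_camera(name): name is "scene" or "side" or "wrist"; returns the picture (480x640x3 uint8, red, green, blue); there is no depth.
- camera_params(name): a dict with "intrinsics" (3x3 intrinsics, pixels), "T" (4x4, takes a point from camera to world coordinates). Camera axes: x right, y down, z forward; pixel columns grow to the right and rows downward; lengths in m; the calibration is good to about 2 mm. The wrist camera is an equidistant fisheye: a pixel r from the principal point sees the ray r / f radians off the axis. A picture is of the moment at which its call begins: read the wrist's pose just before it. camera_params takes no time and is no camera call; for the wrist camera it gives the pose at the moment of the call.
- ticket.finish_job(): hands the job in; it is judged then, once.
Trained networks look in the newest picture that a camera, given by its name, has taken for a name from the list of things; names that differ only in an ending like _2 or _b are one class to them, and where a whole thing is asked for, a point or a joint stands for the part that bears it (a point fixed in the world has none). Each returns a list of dicts, best first, with "score" (0 to 1); they miss things now and then, are a little off and sometimes report something else, mostly with a low value. They report only what shows in the picture. A call takes as long as a camera call.
- finder.boxes_of(camera, name): "bbox" ([left, top, right, bottom] in pixels, round what is visible of it).
The state is a dict: "t": time; "q": joint angles; "qd": joint speeds; "tau": joint torques, N m; "ee_pos": TCP position; "tcp_rot": TCP orientation; "force": force on the tool from outside, world axes, zero at the start; "wrist_torque": the same for the moment, N m; "grip_width": opening from 0.0 (shut) to 1.0 (fully open); "finger_force": force on a finger pad.
Only numpy, scipy, OpenCV 4.12 (cv2) and the standard library are available. Lean on these libraries where they do the work, as an engineer would, in place of code of your own. Each camera call takes 0.05 s, during which the arm holds its last target. There are 200 camera calls.

## Working session

There is one attempt and no reset: what is moved stays moved. The work goes in short steps, Python scripts to look and compute and a shell command to move; the robot and the scene stay as the last step left them, time stands still between calls to the robot, and variables do not carry over. Pictures are saved under pics/ and viewed, at most 10 in all, crops included, and the job is handed in when it is done.

```bash
mkdir -p pics
python3 - <<'E'
from rig import monitor, read_camera, camera_params, finder
import cv2, numpy as np
o=monitor.get_obs(); print({k:np.round(o[k],3).tolist() for k in ('t','ee_pos','tcp_rot','force','grip_width')})
for c in ('scene','side'):
    im=read_camera(c); cv2.imwrite(f'pics/{c}.png',im[:,:,::-1])
    p=camera_params(c); print(c,np.round(p['intrinsics'],1).tolist(),np.round(p['T'],3).tolist())
    for n in ('power_module','main_switch','switch0','switch1','charger','charger_key','caster'):
        print(n,[(np.round(b['bbox'],1).tolist(),round(b['score'],2)) for b in finder.boxes_of(c,n)[:5]])
E
```

```text
{'t': 0.0, 'ee_pos': [0.128, -0.509, 0.253], 'tcp_rot': [-0.001, 0.992, 0.123, 0.0], 'force': [0.722, -0.018, 0.527], 'grip_width': 0.998}
scene [[600.6, 0.0, 333.5], [0.0, 600.6, 239.3], [0.0, 0.0, 1.0]] [[-0.193, 0.771, -0.607, 1.425], [0.981, 0.163, -0.105, 0.224], [0.018, -0.615, -0.788, 1.171], [0.0, 0.0, 0.0, 1.0]]
power_module [([199.7, 206.0, 360.4, 263.0], 0.73)]
main_switch [([341.5, 212.2, 351.3, 227.3], 0.57)]
switch0 [([250.4, 208.5, 256.2, 215.6], 0.41), ([309.4, 210.6, 318.3, 224.9], 0.38)]
switch1 [([250.4, 208.5, 256.2, 215.6], 0.41), ([309.4, 210.6, 318.3, 224.9], 0.38)]
charger [([230.7, 215.5, 266.9, 257.5], 0.69)]
charger_key [([242.6, 216.3, 257.1, 223.0], 0.6)]
caster [([341.5, 227.3, 351.1, 240.6], 0.63)]
side [[523.9, 0.0, 314.7], [0.0, 523.9, 241.8], [0.0, 0.0, 1.0]] [[-0.843, -0.258, 0.472, 0.123], [-0.538, 0.428, -0.726, 0.743], [-0.014, -0.866, -0.499, 0.561], [0.0, 0.0, 0.0, 1.0]]
power_module [([282.0, 201.6, 409.0, 319.1], 0.69)]
main_switch [([328.6, 277.9, 356.7, 286.1], 0.65)]
switch0 [([349.6, 257.6, 365.4, 265.2], 0.66), ([374.1, 221.2, 383.6, 226.3], 0.62), ([362.3, 241.3, 376.8, 247.0], 0.57), ([409.0, 237.5, 447.7, 257.1], 0.36), ([327.7, 274.5, 348.1, 286.7], 0.33)]
switch1 [([349.6, 257.6, 365.4, 265.2], 0.66), ([374.1, 221.2, 383.6, 226.3], 0.62), ([362.3, 241.3, 376.8, 247.0], 0.57), ([409.0, 237.5, 447.7, 257.1], 0.36), ([327.7, 274.5, 348.1, 286.7], 0.33)]
charger [([316.8, 197.6, 375.5, 230.0], 0.61)]
charger_key [([358.3, 202.0, 367.7, 216.4], 0.51), ([363.9, 240.0, 377.4, 245.0], 0.29)]
caster [([307.1, 268.0, 325.0, 285.8], 0.46), ([363.1, 234.9, 377.8, 243.0], 0.25)]
```

```bash
cat > h.py <<'E'
import numpy as np
from rig import camera_params
def ray(c,u,v):
    p=camera_params(c);K=np.array(p['intrinsics']);T=np.array(p['T'])
    x,y=(u-K[0,2])/K[0,0],(v-K[1,2])/K[1,1]
    if c=='wrist':
        r=np.hypot(x,y); s=np.sin(r)/r if r>1e-9 else 1; d=np.array([x*s,y*s,np.cos(r)])
    else: d=np.array([x,y,1])
    return T[:3,3],T[:3,:3]@d
def at(c,u,v,z):
    o,d=ray(c,u,v); return o+d*(z-o[2])/d[2]
E
python3 - <<'E'
from h import *; import cv2
for n,c,u,v,z in [('main','scene',346.4,219.7,.052),('main','side',342.6,282,.052),('key','scene',249.8,219.6,.082),('key','side',363,209.2,.082),('s0 side','side',357.4,261.4,.052),('s1 side','side',369.5,244.2,.052),('s? side','side',378.9,223.7,.052),('s0 sc','scene',313.8,217.7,.052)]:
    print(n,c,at(c,u,v,z).round(4))
a=cv2.resize(cv2.imread('pics/scene.png')[170:290,170:390],None,fx=3.6,fy=3.6,interpolation=2)
cv2.imwrite('pics/a.png',a)
b=cv2.resize(cv2.imread('pics/side.png')[180:330,260:460],None,fx=4,fy=4,interpolation=2)
cv2.imwrite('pics/b.png',b)
E
```

```text
main scene [0.4982 0.0943 0.052 ]
main side [0.4896 0.0939 0.052 ]
key scene [ 0.5699 -0.1249  0.082 ]
key side [ 0.5638 -0.1178  0.082 ]
s0 side side [0.4997 0.0224 0.052 ]
s1 side side [ 0.5096 -0.0445  0.052 ]
s? side side [ 0.5318 -0.1292  0.052 ]
s0 sc scene [0.5084 0.0156 0.052 ]
```

View pics/a.png

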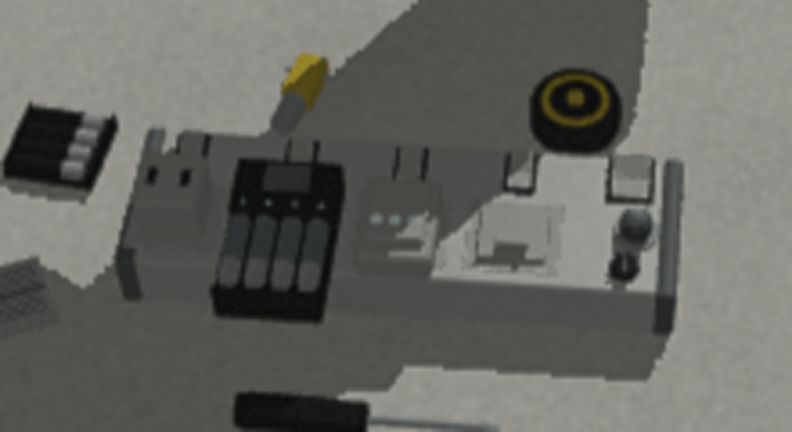

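View pics/b.png

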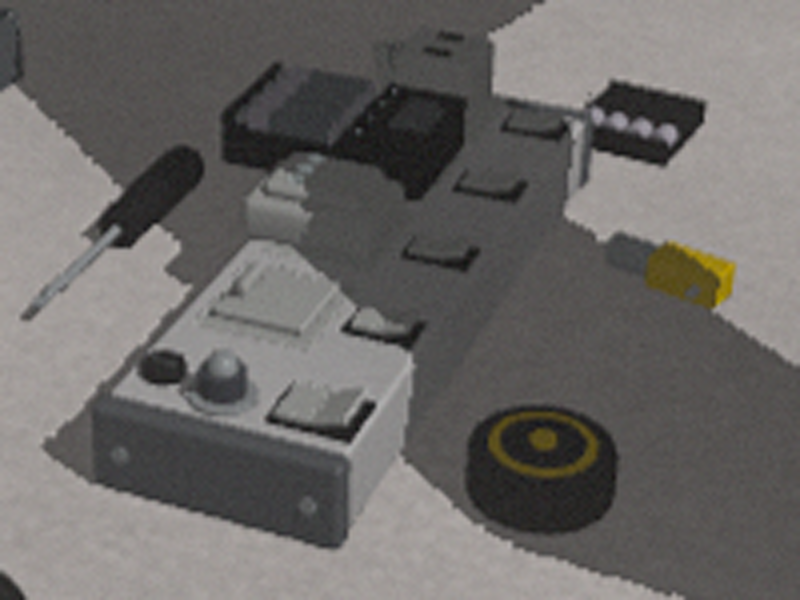

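The charger (crop a 290,240) sits third from the left, so it is rocker 2. Main is at the right end (crop a 632,178) and all the rockers are off. Next I'll fit the module pose to the boxes from both views.

```bash
cat >> h.py <<'E'
from scipy.optimize import least_squares
from itertools import product
PARTS={'mod':[(-.06,.06),(-.185,.185),(0,.045)],'charger':[(-.010,.102),(-.11,-.04),(.045,.077)],'key':[(-.002,.014),(-.087,-.063),(.077,.083)],
 'main':[(-.053,-.019),(.137,.163),(.046,.0545)],**{f's{i}':[(-.05,-.022),(y-.008,y+.008),(.046,.0535)] for i,y in enumerate((.075,0,-.075,-.15))}}
def W(m,P):
    P=np.atleast_2d(P);c,s=np.cos(m[2]),np.sin(m[2]);return np.c_[m[0]+c*P[:,0]-s*P[:,1],m[1]+s*P[:,0]+c*P[:,1],P[:,2]]
def proj(p,X):
    K=np.array(p['intrinsics']);T=np.array(p['T']);X=(X-T[:3,3])@T[:3,:3]
    if p.get('fish'):
        r=np.hypot(X[:,0],X[:,1]);a=np.arctan2(r,X[:,2])/r;x,y=X[:,0]*a,X[:,1]*a
    else:x,y=X[:,0]/X[:,2],X[:,1]/X[:,2]
    return np.c_[K[0,0]*x+K[0,2],K[1,1]*y+K[1,2]]
def box(p,m,n):
    q=proj(p,W(m,list(product(*PARTS[n]))));return np.r_[q.min(0),q.max(0)]
def fit(meas,cams,m0):
    f=lambda m:np.concatenate([((box(cams[c],m,n)-b) if n in('mod','charger') else np.array([(box(cams[c],m,n)-b)[[0,2]].mean(),(box(cams[c],m,n)-b)[[1,3]].mean()])*1.4) for c,n,b in meas])
    s=least_squares(f,m0,loss='soft_l1',f_scale=1.5,x_scale=[.1,.1,.3]);return s.x,f(s.x),f
E
python3 - <<'E'
from h import *
cams={c:camera_params(c) for c in('scene','side')}
M=[('scene','mod',[199.7,206,360.4,263]),('scene','main',[341.5,212.2,351.3,227.3]),('scene','s0',[309.4,210.6,318.3,224.9]),('scene','s2',[250.4,208.5,256.2,215.6]),('scene','charger',[230.7,215.5,266.9,257.5]),('scene','key',[242.6,216.3,257.1,223]),
('side','main',[328.6,277.9,356.7,286.1]),('side','s0',[349.6,257.6,365.4,265.2]),('side','s1',[362.3,241.3,376.8,247]),('side','s2',[374.1,221.2,383.6,226.3]),('side','charger',[316.8,197.6,375.5,230]),('side','key',[358.3,202,367.7,216.4])]
for MM in (M,[x for x in M if x[0]=='scene'],[x for x in M if x[0]=='side']):
    m,r,f=fit(MM,cams,[.54,-.05,.15]); print(m.round(4),r.round(1).tolist())
    print(W(m,[[-.049,.15,.055],[-.049,-.075,.055],[.006,-.075,.083]]).round(4).tolist())
E
```

```text
[ 0.5503 -0.0514  0.1521] [2.3, 0.1, -0.4, -0.3, -1.1, -2.3, 1.4, -1.2, 0.3, 3.0, -1.1, -1.1, -0.1, 4.2, 0.5, -0.3, -0.7, -0.2, -0.7, -1.0, 0.8, -3.3, 4.1, 1.8, -3.3, -2.0, 0.1, 2.3, -0.1, -1.1]
[[0.4791, 0.0894, 0.055], [0.5132, -0.133, 0.055], [0.5676, -0.1247, 0.083]]
[ 0.5511 -0.0519  0.139 ] [1.9, -0.4, -0.3, 0.7, -1.2, -1.2, 1.3, -0.5, 0.3, 2.9, -1.9, -1.3, -0.3, 4.2, 0.1, -0.5]
[[0.4818, 0.0899, 0.055], [0.5129, -0.133, 0.055], [0.5674, -0.1254, 0.083]]
[ 0.5497 -0.0501  0.1591] [0.0, 0.6, -0.4, -0.4, 0.7, -2.8, 3.7, 2.1, -3.7, -1.6, -0.3, 2.6, -0.6, -0.7]
[[0.4775, 0.0903, 0.055], [0.5132, -0.1319, 0.055], [0.5675, -0.1232, 0.083]]
```

```bash
python3 -m creep '{"delta_pos":[[0,0,-0.03],[0.0196,-0.0217,0],[0.0196,-0.0217,0],[0.0196,-0.0217,0],[0.0196,-0.0217,0],[0.0196,-0.0217,0],[0.0196,-0.0217,0],[0.0196,-0.0217,0],[0.0196,-0.0217,0],[0.0196,-0.0217,0]],"spin":[5.4,0,0,0,0,0,0,0,0,0]}' 0 30
python3 -m creep '{"delta_pos":[[0.0196,-0.0217,0],[0.0196,-0.0217,0],[0.0196,-0.0217,0],[0.0196,-0.0217,0],[0.0196,-0.0217,0],[0.0196,-0.0217,0],[0.0196,-0.0217,0],[0.0196,-0.0217,0],[0,0,0],[0,0,0]],"spin":[0,0,0,0,0,0,0,0,0,0]}'
python3 - <<'E'
from h import *; from rig import *; import cv2
o=monitor.get_obs();print(o['ee_pos'],o['tcp_rot'],o['force'],o['grip_width'])
im=read_camera('wrist');p=camera_params('wrist');cv2.imwrite('pics/w1.png',im[:,:,::-1]);print(p)
for n in ('power_module','main_switch','switch0','charger','charger_key'):
    print(n,[(np.round(b['bbox'],1).tolist(),round(b['score'],2)) for b in finder.boxes_of('wrist',n)[:5]])
p['fish']=1
for n in PARTS: print(n,box(p,[.5503,-.0514,.1521],n).round(1))
E
```

```text
t: 1.63
ee_pos: [0.2734, -0.288, 0.2834]
tcp_rot: [0.0, 0.997, 0.076, 0.0]
force: [0.1, -0.0, 0.0]
grip_width: 0.001
finger_force: 0.0
t: 2.47
ee_pos: [0.4019, -0.0928, 0.2832]
tcp_rot: [-0.0, 0.997, 0.078, -0.0]
force: [0.2, -0.6, -0.5]
grip_width: 0.001
finger_force: 0.0
[ 0.40192063 -0.09284956  0.28320482] [-1.45890938e-05  9.96974907e-01  7.77240339e-02 -9.10274540e-05] [ 0.21766771 -0.64454537 -0.45770927] 0.0014651559839736314
{'intrinsics': array([[371.64829954,   0.        , 322.76256706],
       [  0.        , 371.64829954, 239.92607045],
       [  0.        ,   0.        ,   1.        ]]), 'T': array([[ 1.53771234e-01, -9.52918261e-01, -2.61344973e-01,
         4.69061130e-01],
       [-9.88106180e-01, -1.48499695e-01, -3.99251441e-02,
        -8.33615635e-02],
       [-7.64249879e-04,  2.64375922e-01, -9.64419404e-01,
         4.04696840e-01],
       [ 0.00000000e+00,  0.00000000e+00,  0.00000000e+00,
         1.00000000e+00]])}
power_module [([128.8, 0.0, 491.2, 127.2], 0.64)]
main_switch [([144.0, 75.1, 170.3, 114.6], 0.91)]
switch0 [([449.8, 82.6, 469.9, 111.1], 0.95), ([378.7, 76.7, 394.9, 104.0], 0.81), ([301.2, 76.8, 315.8, 101.9], 0.75), ([220.7, 77.5, 237.7, 105.0], 0.56)]
charger [([353.0, 1.4, 432.0, 69.6], 0.86)]
charger_key [([379.9, 31.2, 407.3, 51.3], 0.73)]
mod [128.1  12.4 486.1 126.2]
charger [344.3 -52.  425.2  67.7]
key [373.1  30.7 401.4  50.9]
main [141.7  80.7 167.8 116.9]
s0 [216.   77.4 233.9 107.5]
s1 [293.8  74.4 311.3 104.4]
s2 [373.2  75.5 391.1 105.8]
s3 [447.8  80.9 465.5 110.8]
```

View pics/w1.png

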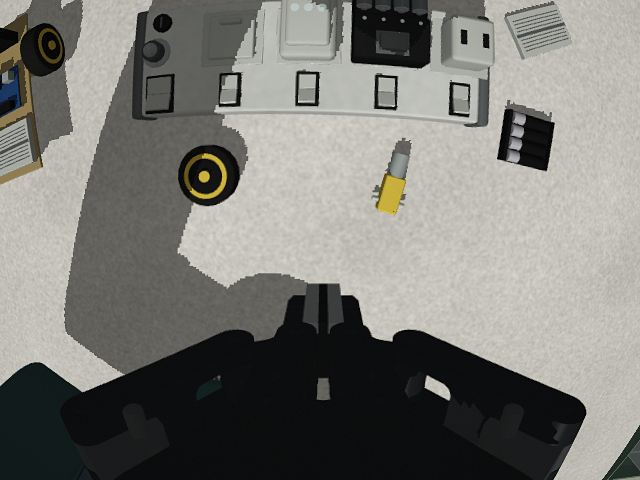

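The wrist view agrees: charger behind rocker 2 (386,92), main at (158,94), all off. I'll refit with the wrist boxes.

Run:
```python
from h import *
p=camera_params('wrist');p['fish']=1;cams={'wrist':p}
M=[('wrist',n,b) for n,b in [('main',[144,75.1,170.3,114.6]),('s0',[220.7,77.5,237.7,105]),('s1',[301.2,76.8,315.8,101.9]),('s2',[378.7,76.7,394.9,104]),('s3',[449.8,82.6,469.9,111.1]),('key',[379.9,31.2,407.3,51.3])]]
m,r,f=fit(M,cams,[.55,-.05,.15]);print(m.round(4),r.round(1).tolist())
X=W(m,[[-.049,.15,.055],[-.049,-.075,.055],[.006,-.075,.083]]);print(X.round(4).tolist())
from rig import monitor
o=monitor.get_obs()['ee_pos'];y=.1555;x_=np.array([np.cos(y),np.sin(y)]);y_=np.array([np.sin(y),-np.cos(y)])
for a in X: print((a[:2]-o[:2])@x_,(a[:2]-o[:2])@y_)
```

```text
[ 0.5518 -0.0575  0.1373] [2.2, 1.3, 0.3, -1.2, -1.7, -1.2, -0.1, 0.7, 1.2, 0.4, -1.2, -0.1]
[[0.4827, 0.0844, 0.055], [0.5135, -0.1385, 0.055], [0.568, -0.131, 0.083]]
0.10824303295081929 -0.16420834228357659
0.10414173644501845 0.06075427542650319
0.15913259855192685 0.061756814572365586
```

```bash
python3 -m creep '{"delta_pos":[[0.0135,-0.0208,0.018],[0.0135,-0.0208,0.018],[0.0135,-0.0208,0.018],[0.0135,-0.0208,0.018],[0.0135,-0.0208,0.018],[0.0135,-0.0208,0.02],[0.0135,-0.0208,0.02],[0.0135,-0.0208,0.02],[0,0,0],[0,0,0]],"spin":[0,0,0,0,0,0,0,0,0,0]}'
python3 - <<'E'
from h import *; from rig import *; import cv2
im=read_camera('wrist');p=camera_params('wrist');cv2.imwrite('pics/w2.png',im[:,:,::-1]);p['fish']=1
o=monitor.get_obs();print(o['ee_pos'],o['tcp_rot'],o['force'])
for n in ('power_module','main_switch','switch0','charger','charger_key'):
    print(n,[(np.round(b['bbox'],1).tolist(),round(b['score'],2)) for b in finder.boxes_of('wrist',n)[:5]])
for m in ([.5503,-.0514,.1521],[.5518,-.0575,.1373]):
  for n in('main','s0','s1','key'): print(n,box(p,m,n).round(1))
E
```

```text
t: 3.6
ee_pos: [0.4826, 0.0872, 0.1325]
tcp_rot: [-0.0, 0.997, 0.077, -0.001]
force: [-0.2, 0.4, 0.9]
grip_width: -0.001
finger_force: 0.0
[0.48282326 0.0865655  0.13332448] [ 9.75397101e-05  9.97089811e-01  7.62350519e-02 -3.41758779e-04] [ 0.55951228  0.22662017 -0.29415169]
power_module [([265.7, 64.8, 640.0, 268.5], 0.71), ([437.6, 213.7, 464.7, 265.9], 0.45)]
main_switch [([299.2, 206.8, 349.3, 267.6], 0.9)]
switch0 [([435.0, 216.9, 464.8, 262.7], 0.84), ([543.7, 218.8, 562.4, 264.0], 0.76), ([620.2, 225.3, 635.7, 263.7], 0.76)]
charger [([601.8, 39.8, 639.9, 216.1], 0.7)]
charger_key [([558.2, 292.9, 609.3, 366.2], 0.32)]
main [292.9 213.4 340.1 274.5]
s0 [426.9 219.2 459.7 268.3]
s1 [531.  221.2 562.  265.9]
key [644.2 180.2 672.9 207.9]
main [303.6 208.3 351.  270.2]
s0 [435.7 216.4 469.2 265.3]
s1 [537.8 220.3 568.9 264.7]
key [649.5 181.6 677.6 209.4]
```

View pics/w2.png

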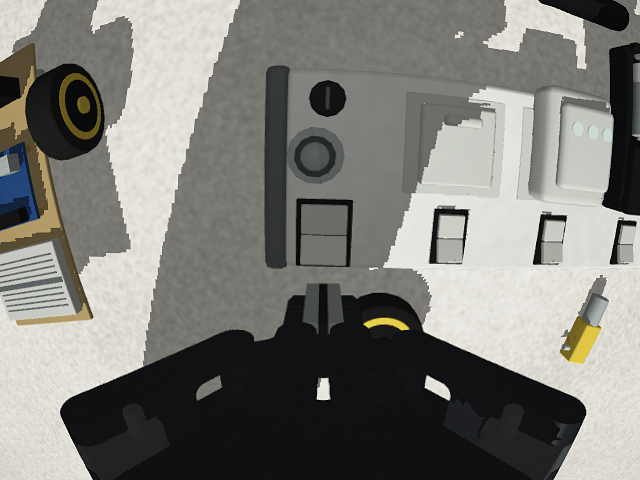

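The main switch is at (324,235), just ahead of the fingertips, and the caster behind it is at (315,155), well clear. Descending.

```bash
python3 -m creep '{"delta_pos":[[-0.0025,0.001,0.013],[0,0,0.013],[0,0,0.013],[0,0,0.012],[0,0,0],[0,0,0.002],[0,0,0.002],[0,0,0.001],[0,0,0]],"spin":[0,0,0,0,0,0,0,0,0]}'; python3 -m creep '{"delta_pos":[[0,0,0.001],[0,0,0.001],[0,0,0]],"spin":[0,0,0]}'
```

```text
t: 4.65
ee_pos: [0.4809, 0.0856, 0.0777]
tcp_rot: [0.0, 0.997, 0.076, 0.0]
force: [-0.1, -0.3, -0.2]
grip_width: -0.002
finger_force: 0.1
t: 4.9
ee_pos: [0.4805, 0.0856, 0.0753]
tcp_rot: [0.0, 0.997, 0.076, -0.0]
force: [-1.6, -1.7, 4.1]
grip_width: 0.004
finger_force: 1.8
```

Contact at the expected 4 N, so I'll keep pressing to the stop.

```bash
python3 -m creep '{"delta_pos":[[0,0,0.001],[0,0,0.001],[0,0,0.001],[0,0,0]],"spin":[0,0,0,0]}';python3 -m creep '{"delta_pos":[[0,0,0.0005],[0,0,0]],"spin":[0,0]}'
```

```text
t: 5.23
ee_pos: [0.4806, 0.0857, 0.0721]
tcp_rot: [-0.0, 0.997, 0.076, -0.0]
force: [-0.6, 0.2, 0.1]
grip_width: 0.005
finger_force: 0.2
t: 5.4
ee_pos: [0.4807, 0.0857, 0.0719]
tcp_rot: [-0.0, 0.997, 0.076, 0.0]
force: [-3.2, -0.4, 6.6]
grip_width: -0.001
finger_force: 3.4
```

```bash
python3 -m creep '{"delta_pos":[[0,0,0.0005],[0,0,0.0005],[0,0,0]],"spin":[0,0,0]}'
```

```text
t: 5.65
ee_pos: [0.4808, 0.0857, 0.0716]
tcp_rot: [0.0, 0.997, 0.076, 0.0]
force: [-8.1, -1.0, 22.0]
grip_width: -0.001
finger_force: 11.2
```

```bash
python3 -m creep '{"delta_pos":[[0,0,-0.015],[0,0,-0.02],[0,0.028,-0.025],[-0.001,0.028,0],[-0.001,0.028,0],[-0.001,0.028,0],[0,0.028,0],[0,0.028,0],[0,0.028,0],[0,0.0293,0]],"spin":[0,0,0,0,0,0,0,0,0,0]}'
python3 -m creep '{"delta_pos":[[0,0,0],[0,0,0]],"spin":[0,0]}'
python3 - <<'E'
from h import *; from rig import *; import cv2
im=read_camera('wrist');p=camera_params('wrist');cv2.imwrite('pics/w3.png',im[:,:,::-1]);p['fish']=1
for n in ('main_switch','switch0','charger','charger_key'):
    print(n,[(np.round(b['bbox'],1).tolist(),round(b['score'],2)) for b in finder.boxes_of('wrist',n)[:5]])
m=[.5515,-.056,.142]
for n in('main','s0','s1','s2','s3','key'): print(n,box(p,m,n).round(1))
im=read_camera('side');cv2.imwrite('pics/s3.png',cv2.resize(im[180:330,260:460,::-1],None,fx=4,fy=4,interpolation=2))
E
```

```text
t: 6.48
ee_pos: [0.5122, -0.1388, 0.1308]
tcp_rot: [-0.0, 0.997, 0.076, 0.0]
force: [0.6, 0.3, -0.3]
grip_width: 0.0
finger_force: 0.0
t: 6.65
ee_pos: [0.5122, -0.1386, 0.1305]
tcp_rot: [-0.0, 0.997, 0.075, 0.0]
force: [-0.3, 0.1, -0.4]
grip_width: 0.002
finger_force: 0.0
main_switch [([0.0, 210.5, 31.4, 255.8], 0.74)]
switch0 [([177.7, 208.6, 203.4, 260.9], 0.89), ([432.4, 214.3, 462.5, 264.1], 0.89), ([306.4, 211.2, 332.6, 261.4], 0.75), ([78.5, 211.4, 101.4, 257.6], 0.62)]
charger [([247.5, 0.0, 396.8, 201.8], 0.73), ([308.3, 209.1, 333.3, 264.6], 0.52)]
charger_key [([292.4, 145.9, 348.6, 181.9], 0.66)]
main [ -0.9 210.3  35.2 259. ]
s0 [ 76.3 212.3 106.8 257.6]
s1 [178.2 210.8 211.  260.6]
s2 [308.3 210.9 337.7 262.6]
s3 [433.9 213.2 467.6 262.9]
key [297.1 148.  350.3 183.8]
```

View pics/w3.png

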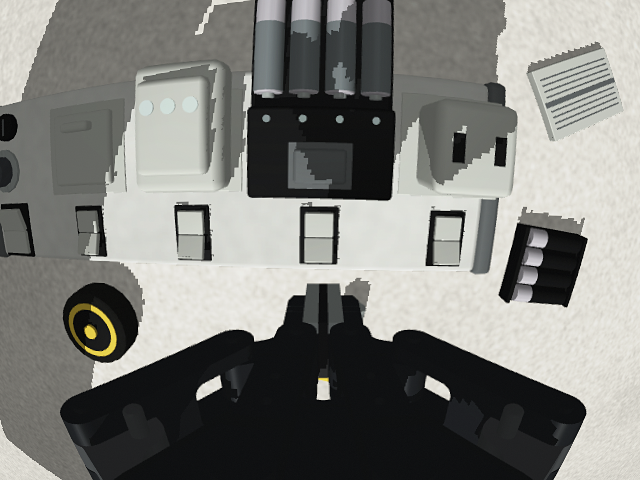

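View pics/s3.png

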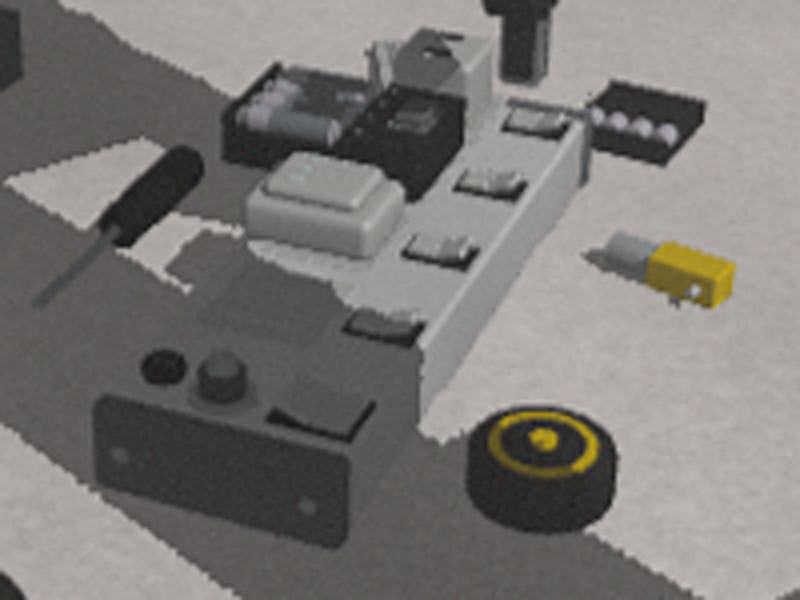

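Main is on: in the side crop (325,405) its near half lies flat and the far half stands up. Tool is over rocker 2 (319,236), so I'll press it the same way.

```bash
python3 -m creep '{"delta_pos":[[0,-0.001,0.013],[0,0,0.013],[0,0,0.013],[0,0,0.012],[0,0,0],[0,0,0.002],[0,0,0.002],[0,0,0.001],[0,0,0.001],[0,0,0]],"spin":[0,0,0,0,0,0,0,0,0,0]}'; python3 -m creep '{"delta_pos":[[0,0,0.0005],[0,0,0.0005],[0,0,0.0005],[0,0,0]],"spin":[0,0,0,0]}'
```

```text
t: 7.78
ee_pos: [0.5117, -0.1364, 0.0741]
tcp_rot: [0.0, 0.997, 0.076, 0.0]
force: [-2.7, 1.1, 3.0]
grip_width: -0.002
finger_force: 1.6
t: 8.12
ee_pos: [0.5118, -0.1365, 0.0723]
tcp_rot: [0.0, 0.997, 0.076, 0.0]
force: [-2.0, 0.0, 3.0]
grip_width: 0.0
finger_force: 1.4
```

```bash
python3 -m creep '{"delta_pos":[[0,0,0.0005],[0,0,0.0005],[0,0,0.0003],[0,0,0]],"spin":[0,0,0,0]}'
```

```text
t: 8.45
ee_pos: [0.5119, -0.1366, 0.0718]
tcp_rot: [0.0, 0.997, 0.076, 0.0]
force: [-6.6, 1.9, 18.1]
grip_width: 0.001
finger_force: 9.0
```

```bash
python3 -m creep '{"delta_pos":[[0,0,-0.014],[0,0,-0.02],[0,0,-0.025],[0.0135,0,0],[0.0135,0,0],[0.0135,0,0],[0.013,0,0],[0,0,0],[0,0,0]],"spin":[0,0,0,0,0,0,0,0,0]}'
python3 - <<'E'
from h import *; from rig import *; import cv2
a=cv2.resize(read_camera('side')[180:280,330:460,::-1],None,fx=3.8,fy=3.8,interpolation=2)
b=cv2.resize(read_camera('scene')[190:290,220:300,::-1],(304,380),interpolation=2)
cv2.imwrite('pics/k1.png',np.hstack([a,b]))
m=[.5515,-.056,.142];o=monitor.get_obs();X=W(m,[[.003,-.075,.083]])[0];d=X-o['ee_pos'];y=.152
print(o['ee_pos'],X,d[0]*np.cos(y)+d[1]*np.sin(y),d[0]*np.sin(y)-d[1]*np.cos(y))
E
```

```text
t: 9.2
ee_pos: [0.5648, -0.1283, 0.1296]
tcp_rot: [-0.0, 0.997, 0.076, -0.0]
force: [-0.0, 0.1, 0.4]
grip_width: 0.001
finger_force: 0.0
[ 0.56407793 -0.12836963  0.12983682] [ 0.56508405 -0.12982055  0.083     ] 0.0007748311694759543 0.0015865374582088245
```

View pics/k1.png

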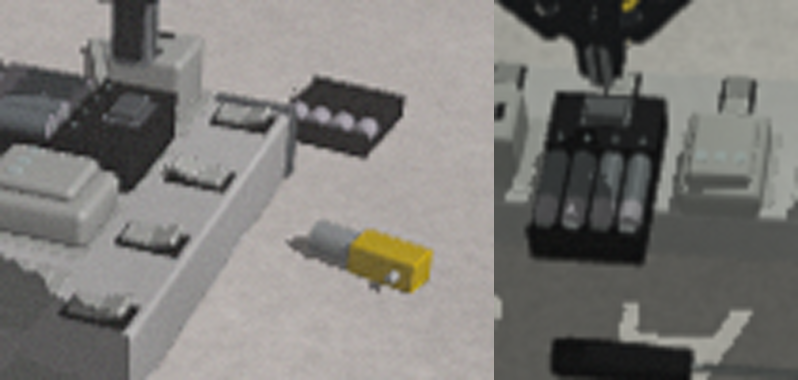

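Rocker 2 bottomed out at pivot height with 18 N, and in the side crop (200,175) its near half looks flat while the others still stand up. Now the key.

```bash
python3 -m creep '{"delta_pos":[[0,0.001,0.01],[0,0,0.01],[0,0,0.003],[0,0,0.001],[0,0,0.001],[0,0,0.001],[0,0,0.001],[0,0,0]],"spin":[0,0,0,0,0,0,0,0]}'; python3 -m creep '{"delta_pos":[[0,0,0.0005],[0,0,0.0005],[0,0,0.0005],[0,0,0]],"spin":[0,0,0,0]}'
```

```text
t: 9.97
ee_pos: [0.5648, -0.1294, 0.103]
tcp_rot: [0.0, 0.997, 0.076, 0.0]
force: [-0.9, 0.6, 2.4]
grip_width: -0.002
finger_force: 1.1
t: 10.3
ee_pos: [0.5649, -0.1294, 0.1015]
tcp_rot: [0.0, 0.997, 0.076, 0.0]
force: [-1.4, 0.3, 1.9]
grip_width: 0.002
finger_force: 1.5
```

```bash
python3 -m creep '{"delta_pos":[[0,0,0.0005],[0,0,0.0005],[0,0,0]],"spin":[0,0,0]}'
```

```text
t: 10.55
ee_pos: [0.5649, -0.1294, 0.1009]
tcp_rot: [0.0, 0.997, 0.076, 0.0]
force: [-4.0, 0.7, 9.1]
grip_width: -0.002
finger_force: 4.4
```

Fully in, on its stop at 9 N. Holding for two seconds, then releasing.

```bash
python3 -m creep '{"delta_pos":[[0,0,0],[0,0,0],[0,0,0],[0,0,0],[0,0,0],[0,0,0],[0,0,0],[0,0,0],[0,0,0],[0,0,0]],"spin":[0,0,0,0,0,0,0,0,0,0]}'; python3 -m creep '{"delta_pos":[[0,0,0],[0,0,0],[0,0,0],[0,0,0],[0,0,0],[0,0,0],[0,0,0],[0,0,0],[0,0,0],[0,0,0]],"spin":[0,0,0,0,0,0,0,0,0,0]}' ; python3 -m creep '{"delta_pos":[[0,0,0],[0,0,0],[0,0,0],[0,0,0],[0,0,-0.015],[0,0,-0.03],[0,0,-0.03],[-0.03,0,-0.03],[-0.03,0,0],[-0.03,0,0]],"spin":[0,0,0,0,0,0,0,0,0,0]}'
python3 -m creep '{"delta_pos":[[-0.03,0,0],[-0.03,0,0],[0,0,0],[0,0,0]],"spin":[0,0,0,0]}'
python3 - <<'E'
from h import *; from rig import *; import cv2
a=cv2.resize(read_camera('wrist')[0:200,80:480,::-1],(800,400),interpolation=2)
cv2.imwrite('pics/end.png',a)
E
```

```text
t: 11.38
ee_pos: [0.5649, -0.1294, 0.1009]
tcp_rot: [0.0, 0.997, 0.076, 0.0]
force: [-4.0, 0.9, 8.7]
grip_width: -0.002
finger_force: 4.5
t: 12.22
ee_pos: [0.5649, -0.1294, 0.1009]
tcp_rot: [0.0, 0.997, 0.076, 0.0]
force: [-3.6, -0.6, 8.4]
grip_width: -0.001
finger_force: 4.5
t: 13.05
ee_pos: [0.4763, -0.1432, 0.2061]
tcp_rot: [0.001, 0.997, 0.077, 0.001]
force: [0.2, -0.6, 0.3]
grip_width: 0.002
finger_force: 0.0
t: 13.38
ee_pos: [0.4164, -0.1523, 0.2053]
tcp_rot: [0.0, 0.997, 0.075, 0.0]
force: [0.3, -0.5, -0.8]
grip_width: 0.004
finger_force: 0.0
```

View pics/end.png

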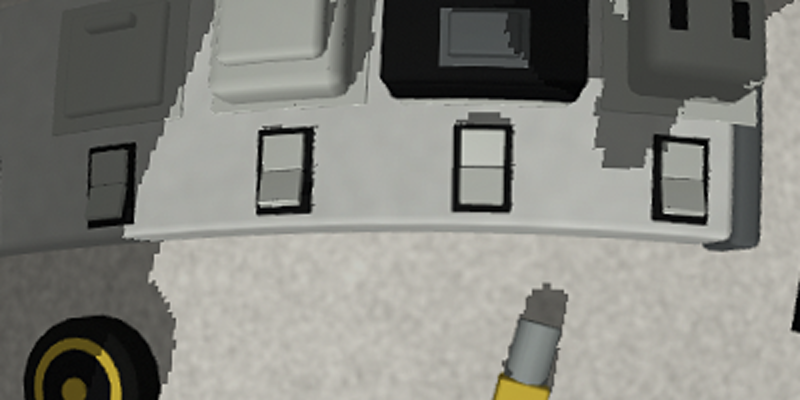

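Rocker 2 (482,168) is tilted differently from the other three, which are still off. The key at (485,37) is back out and nothing has moved.

```bash
python3 -c "
from rig import ticket; print(ticket.finish_job())"
```

```text
the job is handed in; nothing more can be done
None
```

The job is handed in (no verdict was returned): main switch on, then the charger's rocker (rocker 2) on, then its key held fully in for about 2.1 s and let go; the other rockers are still off and nothing else was touched.

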